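Start the dust extractor from its switch pods

ROBOT

A 7-joint arm with a two-finger parallel gripper is mounted at the origin on the work surface. World frame = base frame: x ahead of the robot, y to its left, z up, the work surface at z = 0. Lengths are in m, angles in rad, forces in N, time in s.
With the tool pointing down it reaches from about 0.4 to 0.925 m from the base axis. Payload 5.6 kg.
Tool frame: the origin (TCP) lies midway between the tips of the shut fingers; the grasp point (between the pads) lies 19 mm behind it; z points along the fingers, x is the direction in which the jaws open and shut, and the axes are right-handed (so a half turn about z gives the same grasp; the last joint's range is limited). The gripper opens to 85 mm and grips with 20 to 120 N. Pads are 22 mm wide; open, the fingers measure 114 mm over their backs; the gripper's body (76 mm by 85 mm) begins 54 mm behind the grasp point. The pads swing forward as they close: fully open they stand 13 mm farther back than shut.
Start: joints at [1.2, 0.468, -0.012, 1.603, 0.006, 1.071, -0.056], TCP at [0.209, -0.615, 0.231] pointing down, gripper open.
Joint ranges: [-2.53, 2.53], [-0.31, 2.02], [-1.57, 1.55], [0.28, 2.44], [-1.29, 4.43], [0.15, 1.84], [-2.92, 2.92]. Speed limits (rad/s): [2.57, 2.57, 3.14, 3.14, 3.14, 3.14, 3.14].

INTERFACE

Orientations are given as a 3x3 rotation matrix whose columns are the frame's x, y, z axes.
In Python, from station import readout, capture, calibration, close_job gives the robot as it stands.
- The arm moves only by the tool jog_arm, never from a script. Its arguments are lists of equal length, an entry for each row: "linear": the shift along the world's x, y, z in m, a list of three; "turn": the turn about the world's z in rad. A call has 1 to 12 rows; each row is the pose to reach, as a shift and turn from the pose commanded when the call began; what a row does not reach only later rows make up. A row lasts 1/12 s, in which the tool goes at most 41.7 mm and 7.16 degrees, less where a joint would pass 70% of its speed; a pose out of reach is approached as far as the arm can. A call with a gripper value outside its range is refused whole. "jaw" is the finger opening in m, from 0 to 0.0854, set as the call begins (left out, the last holds). The fingers move at their own pace and stop on an object; the grip force is fixed at half the most. Time passes only in rows, so rows that repeat a pose let the fingers close. It gives the time, the measured TCP pose, the force and the opening at its end, in the units of the state.
- readout.sense(): the state, without advancing time (a new reading comes with each control period).
- capture(name): name is "side" or "top"; returns the picture (420x560x3 uint8, red, green, blue); there is no depth.
- calibration(name): a dict with "fx", "fy", "cx", "cy" (pixels), "distortion" ([k1, k2, p1, p2, k3] as OpenCV has them; the pictures are not rectified), "pose" (4x4, takes a point from camera to world coordinates). Camera axes: x right, y down, z forward; pixel columns grow to the right and rows downward; lengths in m; the calibration is good to about 2 mm. A picture is of the moment at which its call begins. calibration takes no time and is no camera call.
- close_job(): hands the job in, once; it reports no verdict.
The state is a dict: "time_s": time; "joint_pos": joint angles; "qd": joint speeds; "effort": joint torques, N m; "tool_pos": TCP position; "tcp_rot": TCP orientation; "contact_force": force on the tool from outside, world axes, zero at the start; "ft_torque": the same for the moment, N m; "width": finger opening in m.
Only numpy, scipy, OpenCV 4.12 (cv2) and the standard library are available. Lean on these libraries where they do the work, as an engineer would, in place of code of your own. Each camera call takes 0.05 s, during which the arm holds its last target. There are 200 camera calls.

TASK

Start the dust extractor at the helmet-masking bench, pressing the switch pods with a fingertip where they lie: first push down the white-barred end of the orange power rocker until it is fully over, then press the green start button all the way down and let it come up, then push down the white-barred end of the blue boost rocker until it is fully over. Keep to that order and leave the red stop button alone; do not pick up, tip or shove the pods, the tape rolls or anything else on the bench.

Things in the scene. Friction and masses are not known exactly. Their poses are not given: they have to be found in the camera images.
- pod_power: orange pod: grey plastic box 96 (x) by 76 (y) by 30 mm high with the orange rocker paddle. Origin at the centre of its underside, z up. Loose on the bench (about 0.6 kg, rubber underside). The paddle pivots about a line parallel to the pod's y axis, above the pod's centre, 38 mm above the bench; its bright half with a white bar on it lies on the pod's +x side, its dark half on the -x side. Its +x side is the side away from the robot, give or take 30 degrees.
- power (a joint): angle of the orange rocker: 0 (or slightly more, at the start) = off, bright marked half raised; 0.36 rad = on, marked half pressed fully down, where it has a hard stop. It stays where it is left (stiff pivot, about 4 N at the pad's point, no spring). 'On' needs more than 0.31 rad.
- power_pad (a point): point on the top face of the orange rocker's bright marked half, in the middle of its width, 22 mm from the pivot; moves with the rocker. About 50 mm above the bench when off and 42 mm when fully on, where the face then lies level. Each half of the paddle is 32 mm long, 34 mm wide.
- pod_start: start pod: grey plastic box 96 (x) by 76 (y) by 30 mm high with a round green push button in the middle of its top. Origin at the centre of its underside, z up. Loose on the bench (about 0.6 kg, rubber underside).
- start (a joint): travel of the green push button, 0 = up, 0.006 m = fully down (hard stop); sprung, about 1.5 N to start moving and 5 N fully down, comes up by itself. A press counts from 0.0045 m.
- start_top (a point): centre of the top of the green button (36 mm across), 48 mm above the bench when up, 42 mm when fully down; moves with it.
- pod_boost: blue pod: grey plastic box 96 (x) by 76 (y) by 30 mm high with the blue rocker paddle. Origin at the centre of its underside, z up. Loose on the bench (about 0.6 kg, rubber underside). The paddle pivots about a line parallel to the pod's y axis, above the pod's centre, 38 mm above the bench; its bright half with a white bar on it lies on the pod's +x side, its dark half on the -x side. Its +x side is the side towards the robot, give or take 30 degrees.
- boost (a joint): angle of the blue rocker: 0 (or slightly more, at the start) = off, bright marked half raised; 0.36 rad = on, marked half pressed fully down, where it has a hard stop. It stays where it is left (stiff pivot, about 4 N at the pad's point, no spring). 'On' needs more than 0.31 rad.
- boost_pad (a point): point on the top face of the blue rocker's bright marked half, in the middle of its width, 22 mm from the pivot; moves with the rocker. About 50 mm above the bench when off and 42 mm when fully on, where the face then lies level. Each half of the paddle is 32 mm long, 34 mm wide.
- pod_stop: stop pod, to be left alone: yellow box 96 by 76 by 30 mm high with a round red push button (44 mm across) on top, 48 mm above the bench. Origin at the centre of its underside, z up. Loose on the bench (about 0.6 kg, rubber underside).
- stop (a joint): travel of the red push button, 0 = up, 0.006 m = fully down (hard stop); sprung, about 1.5 N to start moving and 5 N fully down, comes up by itself. Must not be pressed.
- tape_orange: roll of orange masking tape lying flat, 90 mm across, 24 mm high. Loose bystander; leave it where it is. Origin: centre of its underside.
- cup: clear plastic mixing cup, 76 mm across the rim, 58 mm high. Loose bystander; leave it where it is. Origin: centre of its underside.
- tape_green: roll of green masking tape lying flat, 110 mm across, 12 mm high. Loose bystander; leave it where it is. Origin: centre of its underside.
- paint_jar: red paint jar with black cap, 60 mm across, 75 mm high. Loose bystander; leave it where it is. Origin: centre of its underside.
- screwdriver: screwdriver lying on the bench. Loose bystander; leave it where it is. Origin on its underside.
- sanding_block: cork sanding block, 70 by 120 by 30 mm. Loose bystander; leave it where it is. Origin: centre of its underside.
- primer_can: aluminium spray can, 66 mm across, 160 mm high. Loose bystander; leave it where it is. Origin: centre of its underside.
Things that resemble listed ones, but are neither listed nor needed, are in the scene too. What is shaped like the pod_boost but purple is not meant.

How it is judged:
By the outcome, as a careful person would: the job done as asked, in the order asked, and still so for the second after the job is handed in, with the robot touching nothing.
It also fails if it takes over 51 s, if anything falls off the work surface, if the arm or the gripper's body presses on something with over 40 N, if the wrist force passes 120 N, or if a joint passes its speed limit or range.

## Working session

There is one attempt and no reset: what is moved stays moved. The work goes in short steps, Python scripts to look and compute and a tool call to move; the robot and the scene stay as the last step left them, time stands still between calls to the robot, and variables do not carry over. Pictures are saved under pics/ and viewed, about 8 in all and at most 12, crops included, and the job is handed in when it is done.

Besides the shell and the picture viewer there is one more tool, called as name(argument=value, ...), one argument or row to a line, values as JSON. jog_arm: Moves the arm, as the interface text tells. Its arguments: {"type":"object","properties":{"linear":{"type":"array"},"turn":{"type":"array"},"jaw":{"type":"number"}},"required":["linear","turn"]}

```bash
mkdir -p pics; python3 - <<'E'
from station import readout,capture,calibration
import cv2,numpy as np
for n in("top","side"):
    im=capture(n); cv2.imwrite(f"pics/{n}0.png",im[...,::-1]); c=calibration(n)
    print(n,{k:np.round(v,3).tolist() for k,v in c.items()})
s=readout.sense();print({k:np.round(v,3).tolist() for k,v in s.items()})
E
```

```text
top {'fx': 467.755, 'fy': 467.755, 'cx': 284.532, 'cy': 203.391, 'distortion': [-0.13, 0.0, 0.0, 0.0, 0.0], 'pose': [[0.008, -0.982, 0.186, 0.319], [-1.0, -0.007, 0.005, -0.096], [-0.004, -0.186, -0.983, 1.227], [0.0, 0.0, 0.0, 1.0]]}
side {'fx': 505.199, 'fy': 505.199, 'cx': 291.742, 'cy': 221.391, 'distortion': [-0.011, 0.0, 0.0, 0.0, 0.0], 'pose': [[-0.988, -0.063, 0.14, 0.356], [-0.151, 0.557, -0.816, 1.104], [-0.026, -0.828, -0.56, 0.875], [0.0, 0.0, 0.0, 1.0]]}
{'time_s': 0.1, 'joint_pos': [1.2, 0.468, -0.012, 1.604, 0.006, 1.071, -0.056], 'qd': [-0.0, -0.002, 0.0, -0.001, 0.001, -0.001, 0.001], 'effort': [0.001, -53.352, 0.022, -25.196, 0.012, 0.004, 0.0], 'tool_pos': [0.209, -0.615, 0.23], 'tcp_rot': [[0.322, -0.947, -0.001], [-0.947, -0.322, 0.002], [-0.002, 0.0, -1.0]], 'contact_force': [0.644, -0.551, -0.231], 'ft_torque': [-0.004, -0.019, 0.003], 'width': 0.085}
```

View pics/top0.png

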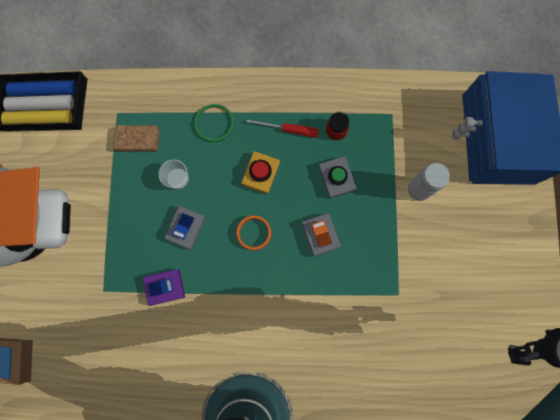

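View pics/side0.png

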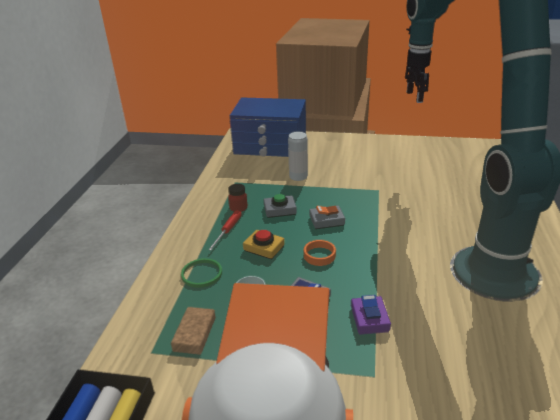

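The top view shows the orange pod at (321,235) with its white bar towards the top of the picture, the green start at (338,176), and the red stop at (260,172). There are two blue-rocker candidates: a grey pod at (184,227) and a purple pod at (164,288). The grey one fits the description; the purple one is the lookalike. I'll check this in an enlarged crop and measure.

```bash
cat > h.py <<'E'
import cv2,numpy as np
from station import readout,capture,calibration
def ray(n,uv):
    c=calibration(n);K=np.array([[c["fx"],0,c["cx"]],[0,c["fy"],c["cy"]],[0,0,1]])
    p=cv2.undistortPoints(np.float64(uv).reshape(1,1,2),K,np.array(c["distortion"])).ravel()
    T=np.array(c["pose"]);return T[:3,3],T[:3,:3]@np.r_[p,1]
def plane(n,uv,z):
    o,d=ray(n,uv);return o+d*(z-o[2])/d[2]
def tri(a,b):
    (o,d),(p,e)=ray("top",a),ray("side",b)
    s=np.linalg.lstsq(np.c_[d,-e],p-o,rcond=None)[0]
    q,r=o+d*s[0],p+e*s[1];return (q+r)/2,np.linalg.norm(q-r)
def blobs(im,hsvlo,hsvhi,box,amin=8):
    x0,y0,x1,y1=box;h=cv2.cvtColor(im[y0:y1,x0:x1],cv2.COLOR_RGB2HSV)
    m=cv2.inRange(h,hsvlo,hsvhi)
    n,l,st,ce=cv2.connectedComponentsWithStats(m)
    out=[]
    for i in range(1,n):
        if st[i,4]>=amin:
            r=cv2.minAreaRect(np.argwhere(l==i)[:,::-1].astype(np.float32))
            out.append((st[i,4],np.round(ce[i]+[x0,y0],1).tolist(),np.round(r[1],1).tolist(),round(r[2],1)))
    return sorted(out,reverse=True)
E
python3 - <<'E'
from h import *
t=cv2.imread("pics/top0.png");s=cv2.imread("pics/side0.png")
C=lambda im,x,y,w,h:cv2.resize(im[y:y+h,x:x+w],(400,300),interpolation=cv2.INTER_CUBIC)
cv2.imwrite("pics/crop0.png",np.vstack([np.hstack([C(t,144,200,80,60),C(t,290,200,80,60)]),np.hstack([C(s,280,265,80,60),C(s,280,185,80,60)])]))
t=t[...,::-1];s=s[...,::-1]
R={"top":t,"side":s}
bx={"top":dict(pw=(298,205,345,260),st=(315,152,360,200),bo=(162,204,208,252)),"side":dict(pw=(308,200,348,230),st=(260,188,300,218),bo=(285,275,332,305))}
for n in R:
  b=bx[n]
  for k,c,lo,hi in[("pw","orange",(3,140,60),(20,255,255)),("pw","bright",(3,140,170),(20,255,255)),("pw","white",(0,0,185),(180,70,255)),("st","green",(40,80,60),(75,255,255)),("bo","blue",(100,120,40),(130,255,255)),("bo","white",(0,0,170),(180,90,255))]:
    print(n,k,c,blobs(R[n],lo,hi,b[k])[:3])
E
```

```text
top pw orange [(np.int32(261), [321.8, 235.0], [23.9, 12.8], 70.6)]
top pw bright [(np.int32(85), [320.1, 228.8], [10.4, 12.0], 71.6)]
top pw white []
top st green [(np.int32(146), [338.1, 174.0], [12.0, 13.0], 90.0)]
top bo blue [(np.int32(262), [183.4, 224.8], [13.0, 24.1], 26.6)]
top bo white [(np.int32(13), [178.3, 233.6], [7.6, 1.3], 21.8)]
side pw orange [(np.int32(93), [327.9, 209.7], [6.5, 18.0], 85.2)]
side pw bright [(np.int32(25), [324.1, 209.2], [4.0, 5.0], 90.0)]
side pw white []
side st green [(np.int32(84), [279.2, 197.2], [11.0, 8.0], 0.0)]
side bo blue [(np.int32(11), [311.7, 284.5], [1.0, 5.0], 90.0)]
side bo white []
```

View pics/crop0.png

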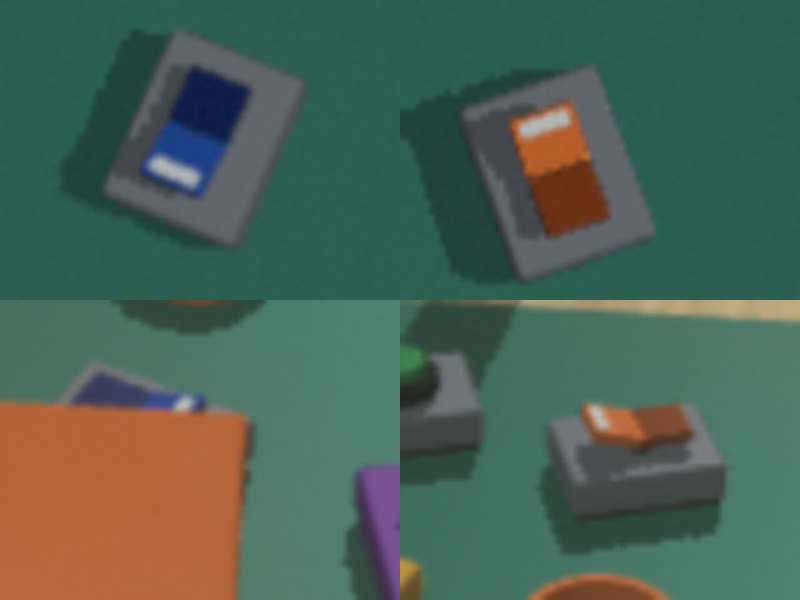

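The crop confirms that the pod at (184,227) is grey with a blue rocker, bar at about (178.6,234), facing the robot. The orange rocker's bar is at about (318.6,224), on the far side. Next I'll triangulate and cast rays.

```bash
python3 - <<'E'
from h import *
np.set_printoptions(precision=4,suppress=True)
print("pw bar",tri((318.6,224.2),(319,208.2)))
print("pw paddle mid",tri((321.8,235.0),(327.9,209.7)))
print("start",tri((338.1,174),(279.2,197.2)))
print("bo bar",tri((178.6,234),(316.6,285.6)))
P=lambda u,z:plane("top",u,z)
c=lambda x,y,ox,oy:(ox+(x+.5)/5-.5,oy+(y+.5)/5-.5)
a=P(c(142.5,111,290,200),.054);b=P(c(158.5,169,290,200),.042);d=P(c(178,227.5,290,200),.054)
print("pw outer,boundary,dark end",a,b,d,"len",np.linalg.norm((a-d)[:2]));v=(a-d)[:2]/np.linalg.norm((a-d)[:2]);print("dir",v,"centre",(a+d)/2,"pad",(a+d)[:2]/2+.0215*v, "pad px",P((319.1,225.4),.05))
a=P(c(173,185,144,200),.054);b=P(c(202,135,144,200),.042);d=P(c(219,77,144,200),.054)
print("bo",a,b,d,"len",np.linalg.norm((a-d)[:2]));v=(a-d)[:2]/np.linalg.norm((a-d)[:2]);print("dir",v,"centre",(a+d)/2,"pad",(a+d)[:2]/2+.0215*v,"pad px",P((180,233.5),.05))
print("start pl",P((338.1,174),.048))
# pod box corners at z=.03
for nm,cs,o in(("pw",[(62,108),(195,66),(255,233),(123,281)],(290,200)),("bo",[(177,30),(306,82),(238,246),(105,190)],(144,200))):
  q=np.array([P(c(*p,*o),.03) for p in cs]);print(nm,"box c",q.mean(0),"sides",np.linalg.norm(np.diff(q,axis=0),axis=1))
for nm,u,z in(("stop",(260,170),.048),("cup",(174,172),.05),("tape_o",(254,233),.02),("jar",(338,120),.07),("can",(436,175),.16)):print(nm,P(u,z))
E
```

```text
pw bar (array([ 0.49  , -0.1772,  0.0498]), np.float64(0.0012853282161933842))
pw paddle mid (array([ 0.4636, -0.1859,  0.0408]), np.float64(0.0014884067439173883))
start (array([ 0.6217, -0.2289,  0.0488]), np.float64(0.0002864181214001947))
bo bar (array([0.4594, 0.1782, 0.0549]), np.float64(0.0022884272487415087))
pw outer,boundary,dark end [ 0.4949 -0.1757  0.054 ] [ 0.4668 -0.1846  0.042 ] [ 0.4357 -0.1933  0.054 ] len 0.061699821584405075
dir [0.9584 0.2856] centre [ 0.4653 -0.1845  0.054 ] pad [ 0.4859 -0.1784] pad px [ 0.4862 -0.1785  0.05  ]
bo [0.454  0.1792 0.054 ] [0.4814 0.1681 0.042 ] [0.5098 0.158  0.054 ] len 0.05968848011684376
dir [-0.9347  0.3555] centre [0.4819 0.1686 0.054 ] pad [0.4618 0.1762] pad px [0.4624 0.1759 0.05  ]
start pl [ 0.6217 -0.229   0.048 ]
pw box c [ 0.467  -0.1856  0.03  ] sides [0.0727 0.0919 0.0724]
bo box c [0.4823 0.1685 0.03  ] sides [0.0745 0.0917 0.0765]
stop [ 0.631  -0.0256  0.048 ]
cup [0.6241 0.1999 0.05  ]
tape_o [ 0.4693 -0.0113  0.02  ]
jar [ 0.7622 -0.2287  0.07  ]
can [ 0.5931 -0.451   0.16  ]
```

jog_arm(
  linear=[
    [0.03,0.04,-0.01],
    [0.06,0.08,-0.02],
    [0.09,0.13,-0.03],
    [0.12,0.17,-0.04],
    [0.15,0.21,-0.05],
    [0.18,0.25,-0.06],
    [0.2,0.29,-0.07],
    [0.22,0.32,-0.08],
    [0.24,0.35,-0.09],
    [0.26,0.39,-0.1],
    [0.27,0.415,-0.11],
    [0.278,0.437,-0.12],
  ],
  turn=[0,0,0,0,0,0,0,0,0,-0.02,-0.04,-0.04],
  jaw=0,
)

```text
time_s: 1.1
tool_pos: [0.4748, -0.2054, 0.1215]
tcp_rot: [[0.283, -0.959, 0.001], [-0.959, -0.283, -0.0], [0.001, -0.001, -1.0]]
contact_force: [1.2, -0.2, -0.5]
width: 0.0001
```

jog_arm(
  linear=[
    [0,0,0],
    [0,0,-0.01],
    [0,0,-0.02],
    [0,0,-0.03],
    [0,0,-0.03],
  ],
  turn=[0,0,0,0,0],
)

```text
time_s: 1.52
tool_pos: [0.4714, -0.2082, 0.0893]
tcp_rot: [[0.281, -0.96, -0.004], [-0.96, -0.281, 0.001], [-0.002, 0.004, -1.0]]
contact_force: [-0.8, -0.6, -0.1]
width: -0.0001
```

jog_arm(
  linear=[
    [0.015,0.03,0],
    [0.015,0.03,0],
    [0.015,0.03,-0.01],
    [0.015,0.03,-0.02],
    [0.015,0.03,-0.025],
    [0.015,0.03,-0.025],
  ],
  turn=[0,0,0,0,0,0],
)

```text
time_s: 2.02
tool_pos: [0.4869, -0.1779, 0.0648]
tcp_rot: [[0.282, -0.959, -0.004], [-0.959, -0.282, 0.001], [-0.002, 0.003, -1.0]]
contact_force: [-1.1, 0.0, 0.0]
width: 0.0
```

```bash
python3 - <<'E'
from h import *
t=capture("top")[...,::-1];s=capture("side")[...,::-1]
C=lambda im,x,y,w,h:cv2.resize(im[y:y+h,x:x+w],(400,300),interpolation=cv2.INTER_CUBIC)
cv2.imwrite("pics/crop1.png",np.hstack([C(t,270,190,100,75),C(s,280,165,100,75)]))
s=readout.sense();print(s["tool_pos"],s["contact_force"])
E
```

```text
[ 0.4880584  -0.17776539  0.06611688] [ 0.5656053  -0.44388336  0.44242672]
```

View pics/crop1.png

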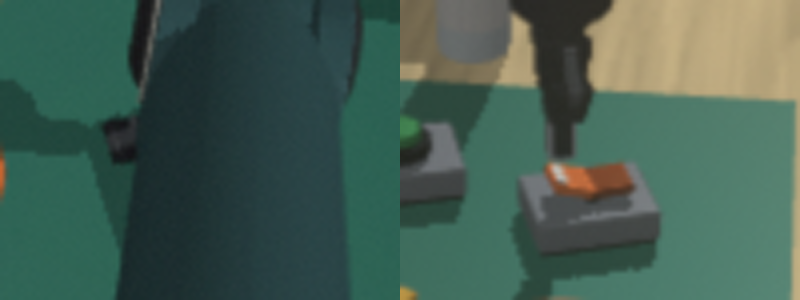

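The side crop shows the fingertip just above the bright barred half of the orange rocker. I'll press slowly now.

jog_arm(
  linear=[
    [0,0,-0.006],
    [0,0,-0.01],
    [0,0,-0.013],
    [0,0,-0.016],
    [0,0,-0.018],
    [0,0,-0.02],
    [0,0,-0.021],
    [0,0,-0.021],
  ],
  turn=[0,0,0,0,0,0,0,0],
)

```text
time_s: 2.78
tool_pos: [0.4897, -0.1769, 0.046]
tcp_rot: [[0.284, -0.959, 0.002], [-0.959, -0.284, -0.0], [0.001, -0.002, -1.0]]
contact_force: [2.0, 1.3, 2.3]
width: 0.0
```

jog_arm(
  linear=[
    [0,0,-0.001],
    [0,0,-0.002],
    [0,0,-0.003],
    [0,0,-0.003],
  ],
  turn=[0,0,0,0],
)

```text
time_s: 3.12
tool_pos: [0.4887, -0.1773, 0.0426]
tcp_rot: [[0.284, -0.959, -0.0], [-0.959, -0.284, -0.0], [0.0, 0.0, -1.0]]
contact_force: [2.3, 0.3, 3.0]
width: -0.0
```

jog_arm(
  linear=[
    [0,0,-0.001],
    [0,0,-0.002],
    [0,0,-0.002],
    [0,0,-0.002],
  ],
  turn=[0,0,0,0],
)

```text
time_s: 3.45
tool_pos: [0.4889, -0.1773, 0.0418]
tcp_rot: [[0.284, -0.959, 0.0], [-0.959, -0.284, -0.001], [0.001, 0.0, -1.0]]
contact_force: [-0.4, 1.2, 15.1]
width: -0.0003
```

The force rose to 15 N at z = 41.8 mm, which is the hard stop. I'll lift, move over to the start button and look.

jog_arm(
  linear=[
    [0,0,0.015],
    [0,0,0.04],
    [0,0,0.05],
    [0.03,-0.01,0.05],
    [0.06,-0.025,0.05],
    [0.09,-0.035,0.05],
    [0.12,-0.05,0.05],
    [0.134,-0.052,0.045],
    [0.134,-0.052,0.035],
    [0.134,-0.052,0.03],
    [0.134,-0.052,0.03],
  ],
  turn=[0,0,0,0,0,0,0,0,0,0,0],
)

```text
time_s: 4.37
tool_pos: [0.6194, -0.2282, 0.0677]
tcp_rot: [[0.284, -0.959, -0.007], [-0.959, -0.284, 0.002], [-0.004, 0.006, -1.0]]
contact_force: [-0.3, 0.3, 0.5]
width: -0.0002
```

```bash
python3 - <<'E'
from h import *
t=capture("top")[...,::-1];s=capture("side")[...,::-1]
C=lambda im,x,y,w,h:cv2.resize(im[y:y+h,x:x+w],(400,300),interpolation=cv2.INTER_CUBIC)
cv2.imwrite("pics/crop2.png",np.hstack([C(t,270,190,100,75),C(s,260,165,100,75)]))
for i in range(3):
  s=readout.sense();print(s["tool_pos"],s["contact_force"])
E
```

```text
[ 0.62084977 -0.22863754  0.06982834] [0.32605043 0.7258161  1.06560952]
[ 0.62084977 -0.22863754  0.06982834] [0.32605043 0.7258161  1.06560952]
[ 0.62084977 -0.22863754  0.06982834] [0.32605043 0.7258161  1.06560952]
```

View pics/crop2.png

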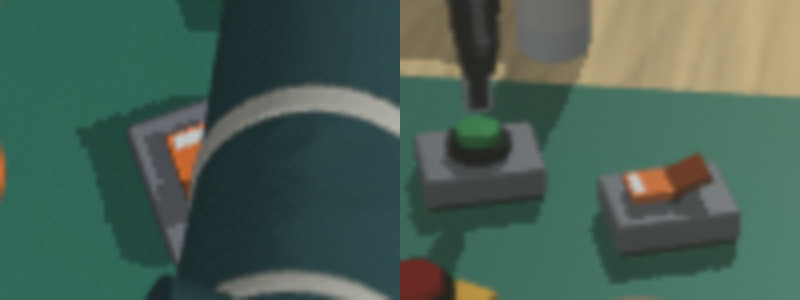

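The orange rocker has gone over: its bright half lies level and the dark half is raised. The pod hasn't moved, and the fingertip is above the green button. Pressing it next.

jog_arm(
  linear=[
    [0.001,0,-0.008],
    [0.001,0,-0.014],
    [0.001,0,-0.018],
    [0.001,0,-0.021],
    [0.001,0,-0.023],
    [0.001,0,-0.025],
    [0.001,0,-0.026],
    [0.001,0,-0.027],
    [0.001,0,-0.027],
  ],
  turn=[0,0,0,0,0,0,0,0,0],
)

```text
time_s: 5.22
tool_pos: [0.6233, -0.229, 0.0459]
tcp_rot: [[0.284, -0.959, -0.001], [-0.959, -0.284, -0.0], [-0.0, 0.001, -1.0]]
contact_force: [-8.4, 2.9, 16.6]
width: 0.0
```

jog_arm(
  linear=[
    [0,0,0],
    [0,0,0],
  ],
  turn=[0,0],
)

```text
time_s: 5.38
tool_pos: [0.6234, -0.229, 0.046]
tcp_rot: [[0.284, -0.959, -0.001], [-0.959, -0.284, -0.0], [-0.0, 0.001, -1.0]]
contact_force: [-7.3, 1.7, 16.7]
width: -0.0001
```

The tip is stopped at 46 mm with 16.7 N and a sideways force, which doesn't fit the button's 5 N. I'll look before pushing any further.

```bash
python3 - <<'E'
from h import *
t=capture("top")[...,::-1];s=capture("side")[...,::-1]
C=lambda im,x,y,w,h:cv2.resize(im[y:y+h,x:x+w],(400,300),interpolation=cv2.INTER_CUBIC)
cv2.imwrite("pics/crop3.png",np.vstack([np.hstack([C(t,280,130,120,90),C(s,220,165,80,60)]),np.hstack([C(t,210,80,240,180),C(s,200,60,240,180)])]))
s=readout.sense();print(s)
E
```

```text
{'time_s': 5.4833, 'joint_pos': array([ 0.39715681,  0.7144456 , -0.13541661,  1.66755564,  0.1281371 ,
        0.76925906, -1.08099362]), 'qd': array([ 0.00121857, -0.00020444,  0.00187369,  0.00018687,  0.00054926,
       -0.00052732,  0.00214922]), 'effort': array([-3.40745766e-01, -5.17045856e+01, -1.88439846e+00, -1.97008055e+01,
        1.57695618e-01, -2.49785297e+00, -6.97647806e-05]), 'tool_pos': array([ 0.62333313, -0.22901769,  0.04597097]), 'tcp_rot': array([[ 2.83657576e-01, -9.58925025e-01, -1.08477659e-03],
       [-9.58925620e-01, -2.83657608e-01, -1.27280609e-04],
       [-1.85652573e-04,  1.07632418e-03, -9.99999404e-01]]), 'contact_force': array([-7.32848199,  1.90568961, 15.66868932]), 'ft_torque': array([ 0.50056424,  1.70858501, -0.03656772]), 'width': 1.3811050674027425e-05}
```

View pics/crop3.png

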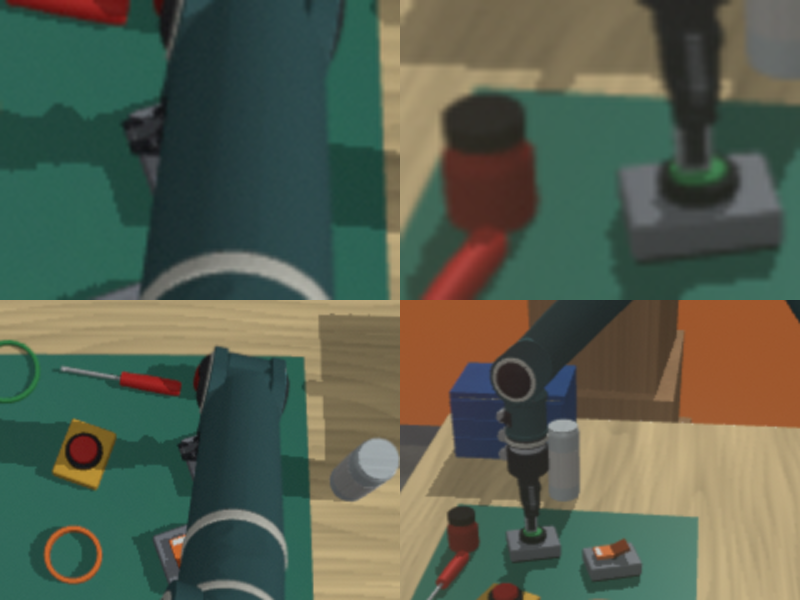

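The tip is inside or on the black bezel around the green button, and the push is towards -x, so it has probably caught the rim on the far side. I'll lift, back off and measure the button again.

jog_arm(
  linear=[
    [0,0,0.01],
    [0,0,0.03],
    [0,0,0.05],
    [0,0,0.06],
    [-0.03,0,0.08],
    [-0.06,-0.03,0.08],
    [-0.09,-0.06,0.08],
    [-0.12,-0.08,0.08],
    [-0.12,-0.11,0.08],
    [-0.12,-0.14,0.08],
    [-0.12,-0.17,0.08],
    [-0.12,-0.2,0.08],
  ],
  turn=[0,0,0,0,0,0,0,0,0,0,0,0],
)

```text
time_s: 6.48
tool_pos: [0.5035, -0.4307, 0.1238]
tcp_rot: [[0.284, -0.959, 0.001], [-0.959, -0.284, -0.0], [0.001, -0.0, -1.0]]
contact_force: [0.8, -0.4, 0.3]
width: 0.0001
```

```bash
python3 - <<'E'
from h import *
np.set_printoptions(precision=4,suppress=True)
t=capture("top");s=capture("side")
C=lambda im,x,y,w,h:cv2.resize(im[y:y+h,x:x+w,::-1],(400,300),interpolation=cv2.INTER_CUBIC)
cv2.imwrite("pics/crop4.png",np.hstack([C(t,308,150,60,45),C(s,258,183,44,33)]))
g=((40,80,60),(75,255,255))
a=blobs(t,*g,(315,152,360,200));b=blobs(s,*g,(260,188,300,218));print(a,b)
if a and b: print(tri(a[0][1],b[0][1]))
r=readout.sense();print(r["tool_pos"],r["contact_force"],r["time_s"])
E
```

```text
[(np.int32(149), [338.2, 174.0], [12.0, 13.0], 90.0)] [(np.int32(85), [279.3, 197.1], [11.0, 8.0], 0.0)]
(array([ 0.6215, -0.2291,  0.049 ]), np.float64(6.550048093354206e-05))
[ 0.5015 -0.4359  0.1234] [-0.4374  0.0424 -0.0476] 6.5833
```

View pics/crop4.png

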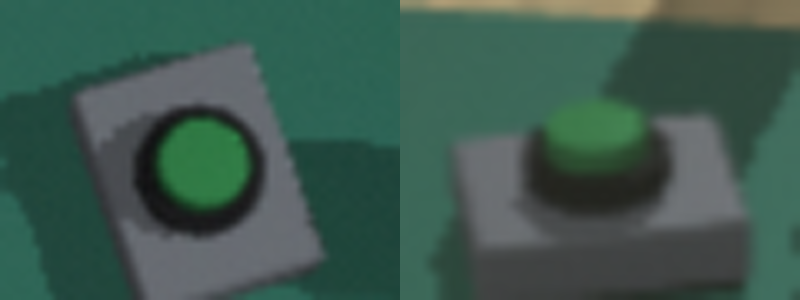

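The button and pod haven't moved (0.6215, -0.2291, height 49 mm), and the bezel looks lower than 46 mm. I'll retry with the tip 2 mm nearer the robot, reading the force as it goes down.

jog_arm(
  linear=[
    [0.01,0.03,0],
    [0.03,0.06,0],
    [0.05,0.09,0],
    [0.07,0.12,0],
    [0.09,0.15,0],
    [0.105,0.18,-0.01],
    [0.1175,0.207,-0.02],
    [0.1175,0.207,-0.03],
    [0.1175,0.207,-0.05],
    [0.1175,0.207,-0.065],
    [0.1175,0.207,-0.07],
    [0.1175,0.207,-0.07],
  ],
  turn=[0,0,0,0,0,0,0,0,0,0,0,0],
)

```text
time_s: 7.58
tool_pos: [0.6198, -0.2218, 0.0519]
tcp_rot: [[0.283, -0.959, -0.003], [-0.959, -0.283, 0.001], [-0.002, 0.003, -1.0]]
contact_force: [-0.5, 1.3, 0.8]
width: 0.0003
```

jog_arm(
  linear=[
    [0,0,0],
    [0,0,-0.002],
    [0,0,-0.004],
    [0,0,-0.005],
    [0,0,-0.006],
    [0,0,-0.006],
  ],
  turn=[0,0,0,0,0,0],
)

```text
time_s: 8.08
tool_pos: [0.622, -0.2229, 0.0485]
tcp_rot: [[0.283, -0.959, 0.002], [-0.959, -0.283, -0.001], [0.002, -0.002, -1.0]]
contact_force: [1.5, -1.8, 3.5]
width: -0.0001
```

```bash
python3 -c "
from h import *
r=readout.sense();print(r['tool_pos'],r['contact_force'],r['ft_torque'])"
```

```text
[ 0.62200828 -0.22292246  0.04848301] [ 1.45277224 -1.78471926  3.50001292] [-0.3072263  -0.15898035 -0.06135738]
```

The y position is 6 mm off because the earlier command hadn't settled. I'll lift clear, re-centre and press again.

jog_arm(
  linear=[
    [0,0,0.008],
    [0,0,0.012],
    [-0.002,-0.006,0.012],
    [-0.002,-0.006,0.012],
    [-0.002,-0.006,0.012],
  ],
  turn=[0,0,0,0,0],
)

```text
time_s: 8.5
tool_pos: [0.6186, -0.2288, 0.0595]
tcp_rot: [[0.283, -0.959, -0.001], [-0.959, -0.283, -0.0], [-0.0, 0.001, -1.0]]
contact_force: [0.1, 0.5, -0.6]
width: 0.0004
```

jog_arm(
  linear=[
    [0,0,-0.006],
    [0,0,-0.009],
    [0,0,-0.012],
    [0,0,-0.014],
    [0,0,-0.014],
  ],
  turn=[0,0,0,0,0],
)

```text
time_s: 8.92
tool_pos: [0.6192, -0.228, 0.0462]
tcp_rot: [[0.284, -0.959, -0.001], [-0.959, -0.284, -0.0], [-0.0, 0.001, -1.0]]
contact_force: [-1.0, -0.1, 6.2]
width: -0.0002
```

jog_arm(
  linear=[
    [0,0,-0.001],
    [0,0,-0.002],
    [0,0,-0.002],
    [0,0,-0.002],
  ],
  turn=[0,0,0,0],
)

```text
time_s: 9.25
tool_pos: [0.6192, -0.2281, 0.0459]
tcp_rot: [[0.284, -0.959, -0.0], [-0.959, -0.284, -0.0], [0.0, 0.001, -1.0]]
contact_force: [-6.1, 0.7, 17.8]
width: 0.0003
```

```bash
python3 - <<'E'
from h import *
s=capture("side")
C=lambda im,x,y,w,h:cv2.resize(im[y:y+h,x:x+w,::-1],(640,480),interpolation=cv2.INTER_CUBIC)
cv2.imwrite("pics/crop5.png",C(s,258,174,44,33))
b=blobs(s,(40,80,60),(75,255,255),(260,188,300,218));print(b)
r=readout.sense();print(r["tool_pos"],r["contact_force"],r['ft_torque'],r["time_s"])
E
```

```text
[(np.int32(35), [278.7, 199.3], [11.0, 5.0], 6.3)]
[ 0.61925757 -0.22808506  0.04593273] [-6.57802755  1.51232    16.89580931] [ 0.32962077  1.42536203 -0.02143123] 9.3
```

View pics/crop5.png

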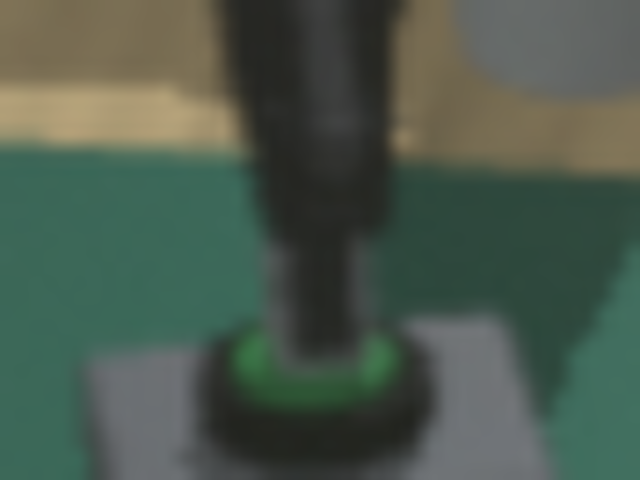

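The force climbs steeply at 45.9 mm, and the green face has dropped about 2 px, which is about 6 mm. That fits the bottom stop with a z offset of about 4 mm. I'll check the travel by the spring force on the way up.

jog_arm(
  linear=[
    [0,0,0.002],
    [0,0,0.003],
    [0,0,0.003],
    [0,0,0.003],
  ],
  turn=[0,0,0,0],
)

```text
time_s: 9.63
tool_pos: [0.6192, -0.228, 0.0467]
tcp_rot: [[0.284, -0.959, -0.0], [-0.959, -0.284, -0.0], [-0.0, 0.0, -1.0]]
contact_force: [-1.2, 1.1, 4.1]
width: 0.0001
```

jog_arm(
  linear=[
    [0,0,0.001],
    [0,0,0.002],
    [0,0,0.002],
    [0,0,0.002],
  ],
  turn=[0,0,0,0],
)

```text
time_s: 9.97
tool_pos: [0.6191, -0.2281, 0.0485]
tcp_rot: [[0.284, -0.959, -0.0], [-0.959, -0.284, 0.0], [-0.0, 0.0, -1.0]]
contact_force: [0.1, 0.3, 3.9]
width: -0.0002
```

jog_arm(
  linear=[
    [0,0,0.001],
    [0,0,0.002],
    [0,0,0.002],
    [0,0,0.002],
  ],
  turn=[0,0,0,0],
)

```text
time_s: 10.3
tool_pos: [0.6192, -0.2281, 0.0506]
tcp_rot: [[0.284, -0.959, -0.0], [-0.959, -0.284, 0.0], [-0.0, 0.0, -1.0]]
contact_force: [-0.3, -0.3, 2.6]
width: -0.0003
```

jog_arm(
  linear=[
    [0,0,0.001],
    [0,0,0.002],
    [0,0,0.002],
    [0,0,0.002],
  ],
  turn=[0,0,0,0],
)

```text
time_s: 10.63
tool_pos: [0.6193, -0.2279, 0.0526]
tcp_rot: [[0.284, -0.959, 0.0], [-0.959, -0.284, 0.0], [-0.0, -0.0, -1.0]]
contact_force: [1.0, -0.5, -0.4]
width: 0.0001
```

Measured against force, contact starts at 52 mm and bottoms out at 46 mm. That is the full 6 mm of travel with 5 to 1.5 N, so the button went all the way down and has come back up. Next is boost.

jog_arm(
  linear=[
    [0,0,0.03],
    [0,0,0.06],
    [0,0,0.09],
    [-0.01,0.03,0.1],
    [-0.02,0.06,0.1],
    [-0.03,0.09,0.1],
    [-0.04,0.12,0.1],
    [-0.05,0.15,0.1],
    [-0.06,0.18,0.1],
    [-0.07,0.21,0.1],
    [-0.08,0.24,0.1],
    [-0.09,0.27,0.1],
  ],
  turn=[0,0,0,-0.08,-0.16,-0.24,-0.32,-0.4,-0.48,-0.56,-0.62,-0.69],
)

```text
time_s: 11.63
tool_pos: [0.5286, 0.0434, 0.1527]
tcp_rot: [[-0.394, -0.919, 0.0], [-0.919, 0.394, 0.0], [-0.0, -0.0, -1.0]]
contact_force: [1.2, 0.5, 0.3]
width: 0.0001
```

jog_arm(
  linear=[
    [-0.02,0.03,0],
    [-0.04,0.07,0],
    [-0.05,0.1,0],
    [-0.06,0.13,0],
    [-0.065,0.13,0],
    [-0.065,0.13,0],
  ],
  turn=[0,0,0,0,0,0],
)

```text
time_s: 12.13
tool_pos: [0.4628, 0.1739, 0.1526]
tcp_rot: [[-0.387, -0.922, -0.001], [-0.922, 0.387, 0.0], [0.0, 0.001, -1.0]]
contact_force: [0.9, -0.4, 0.2]
width: -0.0001
```

jog_arm(
  linear=[
    [-0.001,0.002,-0.02],
    [-0.001,0.002,-0.05],
    [-0.001,0.002,-0.075],
    [-0.001,0.002,-0.085],
    [-0.001,0.002,-0.086],
    [-0.001,0.002,-0.086],
  ],
  turn=[0.03,0.03,0.03,0.03,0.03,0.03],
)

```text
time_s: 12.63
tool_pos: [0.4637, 0.173, 0.0667]
tcp_rot: [[-0.365, -0.931, -0.001], [-0.931, 0.365, -0.001], [0.001, 0.0, -1.0]]
contact_force: [-0.2, 0.0, 0.4]
width: -0.0004
```

```bash
python3 - <<'E'
from h import *
t=capture("top");s=capture("side")
C=lambda im,x,y,w,h:cv2.resize(im[y:y+h,x:x+w,::-1],(400,300),interpolation=cv2.INTER_CUBIC)
cv2.imwrite("pics/crop6.png",np.vstack([np.hstack([C(t,144,195,80,60),C(s,270,240,80,60)]),np.hstack([C(t,290,200,80,60),C(s,280,185,80,60)])]))
r=readout.sense();print(r["tool_pos"],r["contact_force"],r["time_s"])
E
```

```text
[0.46449    0.17383288 0.06788612] [-0.92659831 -0.72519094  0.24697624] 12.7333
```

View pics/crop6.png

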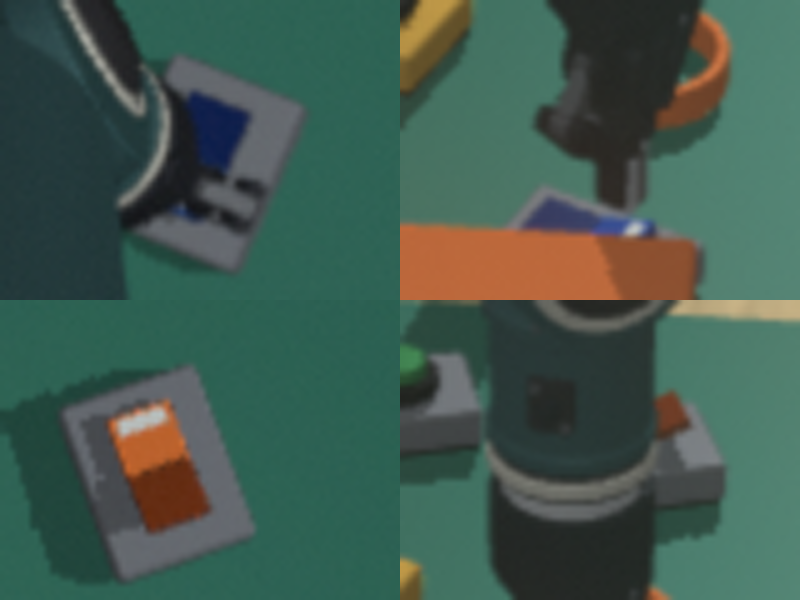

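The fingertip is over the bright blue half and the orange rocker is still on. I'll nudge the tip and press.

jog_arm(
  linear=[
    [-0.003,0.002,0],
    [-0.003,0.002,-0.006],
    [-0.003,0.002,-0.01],
    [-0.003,0.002,-0.013],
    [-0.003,0.002,-0.016],
    [-0.003,0.002,-0.018],
    [-0.003,0.002,-0.02],
    [-0.003,0.002,-0.022],
    [-0.003,0.002,-0.024],
    [-0.003,0.002,-0.025],
    [-0.003,0.002,-0.025],
  ],
  turn=[0,0,0,0,0,0,0,0,0,0,0],
)

```text
time_s: 13.65
tool_pos: [0.4601, 0.1761, 0.042]
tcp_rot: [[-0.364, -0.932, -0.0], [-0.932, 0.364, -0.0], [0.0, 0.0, -1.0]]
contact_force: [-3.2, 1.4, 6.7]
width: -0.0002
```

jog_arm(
  linear=[
    [0,0,-0.001],
    [0,0,-0.002],
    [0,0,-0.002],
    [0,0,-0.002],
  ],
  turn=[0,0,0,0],
)

```text
time_s: 13.98
tool_pos: [0.4602, 0.1761, 0.0416]
tcp_rot: [[-0.364, -0.932, -0.0], [-0.932, 0.364, -0.0], [0.0, -0.0, -1.0]]
contact_force: [-9.4, -1.6, 25.4]
width: 0.0002
```

It reached the hard stop (25 N at 41.6 mm). I'll lift and move away for a clear final look.

jog_arm(
  linear=[
    [0,0,0.02],
    [0,0,0.05],
    [0,0,0.09],
    [0,0,0.13],
    [0,0,0.16],
    [-0.01,-0.04,0.16],
    [-0.01,-0.08,0.16],
    [-0.01,-0.12,0.16],
    [-0.01,-0.16,0.16],
    [-0.01,-0.2,0.16],
    [-0.01,-0.24,0.16],
    [-0.01,-0.28,0.16],
  ],
  turn=[0,0,0,0,0,0,0,0,0,0,0,0],
)

```text
time_s: 14.98
tool_pos: [0.4502, -0.1068, 0.1999]
tcp_rot: [[-0.364, -0.931, 0.001], [-0.931, 0.364, -0.001], [0.0, -0.002, -1.0]]
contact_force: [1.3, 0.3, 0.5]
width: 0.0001
```

jog_arm(
  linear=[
    [0,-0.04,0],
    [0,-0.08,0],
    [-0.01,-0.12,0],
    [-0.02,-0.16,0],
    [-0.03,-0.2,0],
    [-0.04,-0.24,0],
    [-0.06,-0.28,0],
    [-0.08,-0.3,0],
    [-0.08,-0.3,0],
    [-0.08,-0.3,0],
  ],
  turn=[0,0,0,0,0,0,0,0,0,0],
)

```text
time_s: 15.82
tool_pos: [0.3682, -0.4065, 0.1994]
tcp_rot: [[-0.369, -0.93, -0.001], [-0.93, 0.369, -0.001], [0.001, 0.0, -1.0]]
contact_force: [0.7, 1.2, 0.6]
width: -0.0002
```

```bash
python3 - <<'E'
from h import *
np.set_printoptions(precision=4,suppress=True)
t=capture("top");s=capture("side");t0=cv2.imread("pics/top0.png")[...,::-1]
C=lambda im,x,y,w,h:cv2.resize(im[y:y+h,x:x+w,::-1],(400,300),interpolation=cv2.INTER_CUBIC)
cv2.imwrite("pics/crop7.png",np.vstack([np.hstack([C(t,144,195,80,60),C(s,280,185,80,60)]),np.hstack([C(t,100,70,320,240),C(s,270,240,80,60)])]))
for n,lo,hi,b in(("green",(40,80,60),(75,255,255),(315,152,360,200)),("red",(0,150,80),(5,255,255),(240,150,282,195)),("tape_o",(5,140,80),(20,255,255),(225,205,280,260)),("yellow",(18,120,100),(30,255,255),(235,145,290,200)),("grey_bo",(0,0,60),(180,40,150),(155,200,212,255)),("grey_pw",(0,0,60),(180,40,150),(295,205,350,262))):
  print(n,[x[:2] for x in blobs(t0,lo,hi,b)[:1]],[x[:2] for x in blobs(t,lo,hi,b)[:1]])
r=readout.sense();print(r["tool_pos"],r["contact_force"],r["time_s"])
E
```

```text
green [(np.int32(146), [338.1, 174.0])] [(np.int32(148), [338.1, 174.0])]
red [(np.int32(219), [259.8, 169.3])] [(np.int32(223), [259.8, 169.3])]
tape_o [(np.int32(311), [253.3, 232.3])] [(np.int32(305), [253.2, 232.1])]
yellow [(np.int32(591), [261.3, 172.5])] [(np.int32(600), [261.2, 172.6])]
grey_bo [(np.int32(675), [185.6, 227.8])] [(np.int32(640), [185.4, 227.0])]
grey_pw [(np.int32(687), [320.5, 234.7])] [(np.int32(695), [320.5, 234.9])]
[ 0.3707 -0.4037  0.1994] [ 0.2815  0.2202 -0.4319] 15.9167
```

View pics/crop7.png

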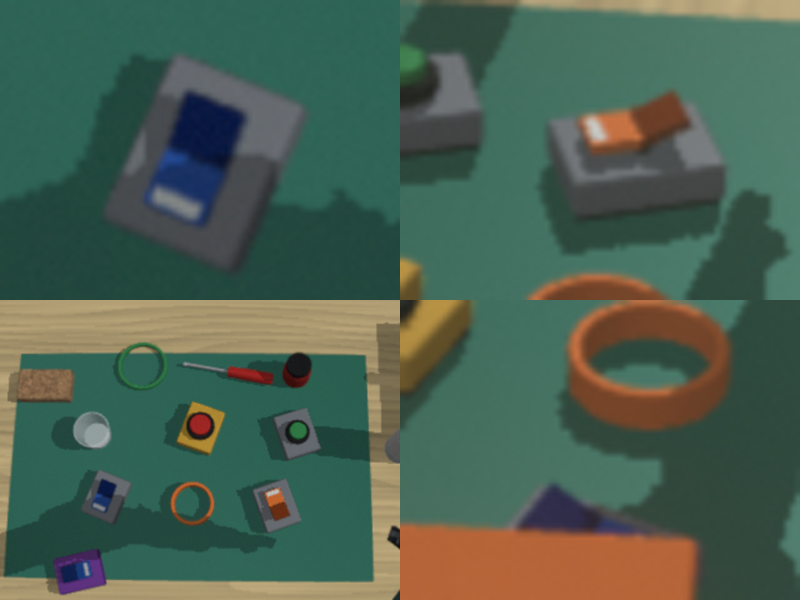

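Both rockers are over: the orange bright half lies level, and the blue bright half has dropped out of the side view behind the occluder while its dark half has risen. The pods and bystanders are where they were. Handing in.

```bash
python3 -c "
from station import close_job
print(close_job())"
```

```text
the job is handed in; nothing more can be done
None
```

I pressed the three switches in the order asked and handed the job in at about 16 s, with the gripper clear of everything. `close_job` gives no verdict, so what follows comes from my own checks.

- **Orange power rocker:** it reached its hard stop (15 N at 41.8 mm), and the later pictures show the bright half level.
- **Green start button:** I pressed it all the way down twice, with one partial touch in between where the tip was 6 mm off in y. On the last release the force fell from 17 N at the bottom to zero over 46 to 52 mm, which is the full 6 mm of travel, and it came back up.
- **Blue boost rocker:** it reached its hard stop (25 N at 41.6 mm). The top picture shows it over, but the side camera's view of it is mostly blocked.

**Disagreement:** the start button bottomed out at a tool height of 46 mm, not the 42 mm in the text, although the cameras put its top at 49 mm before pressing. I didn't find the cause. My first press stopped there with a sideways force of about 8 N, so I lifted, re-centred and pressed again.

**Rest of the bench:** the red stop button, its pod, the start button, the orange pod and the orange tape roll stayed within about 0.2 px in the top view. The blue pod's colour mask shifted 0.8 px in changed shadow, but its corners are where they were. I checked the other items only by eye, and they look unmoved. The highest force I read was about 27 N, at the fingertip.

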